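# Seat the spot plate in its reading fixture and snap the clamp over

### The arm

A 6-joint arm with a two-finger parallel gripper is mounted at the origin on a cart in front of the work surface, level with it; the furniture and walls round the work are solid. World frame = base frame: x ahead of the robot, y to its left, z up, the work surface at z = 0. Lengths are in m, angles in rad, forces in N, time in s.
With the tool pointing down it reaches from about 0.25 to 0.85 m from the base axis. Payload 12.5 kg.
Tool frame: the origin (TCP) lies at the very end of the fingers, on their centre line; the grasp point (between the pads) lies 19 mm behind it (bot.grip_depth is the distance from the TCP to the grasp point, in m); z points along the fingers, x is the direction in which the jaws open and shut, and the axes are right-handed (so a half turn about z gives the same grasp; the last joint's range is limited). The gripper opens to 93 mm and grips with 3 to 60 N. Pads are 15 mm wide; open, the fingers measure 128 mm over their backs; the gripper's body (75 mm by 188 mm) begins 65 mm behind the grasp point.
Start: joints at [1.257, 0.351, 1.652, -0, 1.139, -0.085], TCP at [0.125, 0.536, 0.185] pointing down, gripper open.
Joint ranges: [-2.75, 2.75], [-0.79, 2.1], [0.01, 2.65], [-1.57, 4.71], [0.07, 3.14], [-2.87, 2.87]. Speed limits (rad/s): [2.22, 2.22, 2.79, 3.14, 3.14, 3.14].

### API

Orientations are given as [roll, pitch, yaw] about the fixed x, y, z axes, in that order (R = Rz(yaw) Ry(pitch) Rx(roll)).
In Python, from plant import bot, eoat, cams, order gives the robot as it stands. Calls block until the motion is done:
- bot.move_pose(position, orientation): joint-space move of the TCP to a pose.
- bot.servo_line(position, attitude=None, v=0.15, stop_force=None): straight line of the TCP; attitude=None keeps the orientation; v is the mean speed in m/s. With stop_force (N) it stops when the force on the tool has changed by that much, and returns True; else False.
- bot.move_j(angles): joint-space move.
- eoat.let_go() and eoat.close_gripper(effort=None): open the fingers fully, or close them until they stop; effort is the grip in N (None keeps the last).
- bot.pause(seconds).
- bot.ik(position, orientation): joint angles nearest the present ones, or None.
- bot.get_state(): the state.
- cams.grab_frame(name): name is "scene" or "top"; returns a dict with "pixels" (420x560x3 uint8, blue, green, red), "intrinsics" (3x3 intrinsics, pixels), "k1" (the pictures are not rectified: a ray, as slopes to the right and down, at radius r is drawn at 1 + k1 r^2 times it, then the intrinsics apply), "rvec" (rotation vector, rad) and "tvec" (3), from world to camera coordinates, as OpenCV has them. Camera axes: x right, y down, z forward; pixel columns grow to the right and rows downward; lengths in m; the calibration is good to about 2 mm. A picture is of the moment at which its call begins. There is no depth.
A pose or a line that the arm cannot do raises bot.PlanningError and nothing moves.
- order.job_done(): hands the job in, once; it reports no verdict.
The state is a dict: "t": time; "joint_pos": joint angles; "qvel": joint speeds; "joint_efforts": joint torques, N m; "position": TCP position; "eef_rot": TCP orientation; "ft_force": force on the tool from outside, world axes, zero at the start; "torque": the same for the moment, N m; "finger_gap": finger opening in m.
Only numpy, scipy, OpenCV 4.12 (cv2) and the standard library are available. Lean on these libraries where they do the work, as an engineer would, in place of code of your own. Each camera call takes 0.05 s, during which the arm holds its last target.

### The job

Secure the white spot plate in its reading fixture without picking anything up. With the fingertips, first push the plate along the bed until it is fully home against the end stop, then push the clamp's black handle over past its centre so that the clamp snaps down and its rubber foot presses on the plate. Never lift or tip the plate, leave the bottle, the stamp and the loupe where they stand, and finish clear of everything.

Things in the scene. Friction and masses are not known exactly. Their poses are not given: they have to be found in the camera images.
- fixture: aluminium fixture fixed to the desk: bed 180 (x) by 150 (y) mm, 8 mm thick; yaw up to 0.35 rad either way. Origin: centre of its underside, on the desk; x runs along the bed from the open entry (robot's side) to the end stop, y to the clamp side (left), z up. Black side guides, inner faces at y = -62 and +62 mm, x = -37 to +82 mm, tops 18 mm above the desk, leave the plate 3 mm play each side
- end_stop (a point): middle of the top of the black end stop's near face, fixed at fixture x = +72.5, y = 0, z = 20 mm; the stop is a 10 mm thick bar right across the bed that the plate's far edge must meet
- plate: loose white spot plate (tile with 12 shallow wells), 85 (x) by 118 (y) by 13 mm thick, 0.11 to 0.23 kg, lying on the bed between the guides, top 21 mm above the desk; origin: centre of its underside, axes nearly those of the fixture. Fully home its origin is at fixture x = +30 mm; it starts 30 to 60 mm short of that and slides with under 2 N
- clamp_hinge (a point): hinge of the toggle clamp, fixed at fixture x = +55, y = +100, z = +45 mm; hinge line along the fixture's x. The steel cheeks that hold it reach 54 mm above the desk and span fixture x = 36 to 74, y = 85 to 115 mm
- handle_tip (a point): free end of the clamp's round black handle, on its centre line, 88 mm from the hinge; 17 mm thick from 45 to 80 mm from the hinge, down to 10 mm nearer it. It swings in the fixture's y-z plane at x = +55 mm. Open, it leans outward (+y of the fixture) 0.65 rad from vertical, its end 115 mm above the desk; clamped, it leans inward over the plate by 0.62 rad
- clamp (a joint): toggle clamp angle, rad: 0 = open (start), 0.65 = dead centre (handle upright, end 133 mm above the desk), about 1.27 = clamped on the plate, 1.30 = stop with no plate. A spring drives it away from the centre to the side it is on (the arm's weight shifts the balance to about 0.6). Pushing the handle inward from its outer side, 50 mm from the hinge, takes about 5 N at first, less towards the centre; past the centre it snaps on by itself
- foot (a point): middle of the underside of the clamp's rubber foot, 16 mm wide, at the end of the steel arm that is one piece with the handle. Raised (open) it stands above the plate's left edge, no part of the arm above 105 mm over the desk; clamped it presses on the plate at fixture x = +55, y = +50 mm with about 4 N
- loupe: loose bystander: short black standing loupe, 39 mm across, 26 mm tall; origin under its centre. Stands on the desk near the left front of the fixture
- stamp: loose bystander: wooden hand stamp, 24 x 52 x 62 mm tall; origin under its centre. Stands on the desk beyond the fixture
- brown_bottle: loose bystander: small brown glass bottle with a black cap, 56 x 47 x 77 mm tall; origin under its centre. Stands on the desk to the right of the fixture
Not all that is in view belongs to the job. Leave any orange or pink look-alike of the plate alone.

How it is judged:
By the outcome, as a careful person would: the job done as asked, in the order asked, and still so for the second after the job is handed in, with the robot touching nothing.
It also fails if it takes over 42 s, if anything falls off the work surface, if the arm or the gripper's body presses on something with over 40 N, if the wrist force passes 120 N, or if a joint passes its speed limit or range.

## Working session

There is one attempt and no reset: what is moved stays moved. The work goes in short steps, each a Python script; the robot and the scene stay as the last script left them, time stands still between calls to the robot, and variables do not carry over. Pictures are saved under pics/ and viewed, and the job is handed in when it is done.

```bash
ls; mkdir -p pics
python3 - <<'E'
from plant import bot,eoat,cams,order
import cv2,pickle
d={}
for n in("scene","top"):
    f=cams.grab_frame(n); d[n]=f; cv2.imwrite(f"pics/{n}0.png",f["pixels"]); print(n,f["intrinsics"],f["k1"],f["rvec"],f["tvec"])
pickle.dump(d,open("f0.pkl","wb"))
s=bot.get_state();print(s["t"],s["position"],s["eef_rot"],s["finger_gap"])
E
```

```text
pics
scene [[420.58133192   0.         277.10386762]
 [  0.         420.58133192 202.292066  ]
 [  0.           0.           1.        ]] 0.007162972890828741 [ 0.96628364 -2.59510304  0.88909981] [0.42187456 0.36252981 0.73172014]
top [[458.49581797   0.         280.24986951]
 [  0.         458.49581797 205.68501431]
 [  0.           0.           1.        ]] -0.08947459927606342 [ 2.10348123 -2.14799653  0.16161587] [0.00941424 0.59781871 0.85758385]
0.1 [0.12459957 0.53535381 0.18466517] [-3.14151472e+00  1.03931385e-03  1.34202814e+00] 0.09259577222037266
```

View pics/scene0.png

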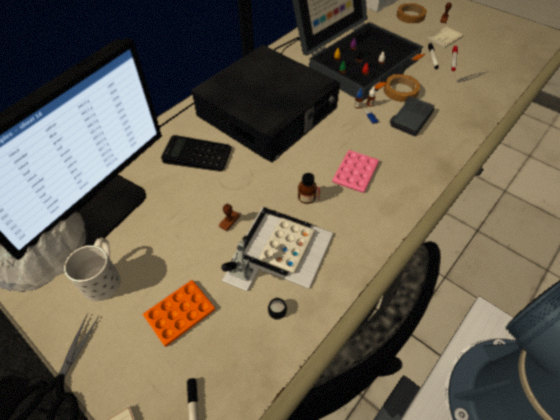

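View pics/top0.png

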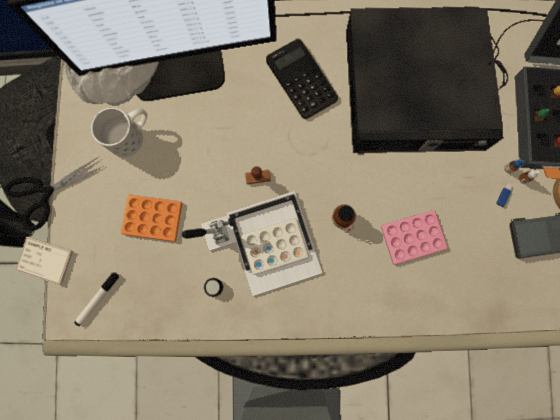

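The fixture is in the top view around px (275,243), with the bed entry at the bottom, the handle pointing left at (195,233), the loupe at (213,287), the stamp at (258,175) and the bottle at (344,217). I'll zoom in on both views.

```bash
cat > h.py <<'E'
import numpy as np,cv2
def ray(f,px):
    K=f["intrinsics"];k1=f["k1"]
    d=np.array([(px[0]-K[0,2])/K[0,0],(px[1]-K[1,2])/K[1,1]]);u=d.copy()
    for _ in range(30): u=d/(1+k1*(u@u))
    R,_=cv2.Rodrigues(np.array(f["rvec"],float));t=np.array(f["tvec"],float).ravel()
    return -R.T@t, R.T@np.array([u[0],u[1],1.])
def onz(f,px,z):
    c,d=ray(f,px); return c+d*(z-c[2])/d[2]
def proj(f,P):
    R,_=cv2.Rodrigues(np.array(f["rvec"],float));t=np.array(f["tvec"],float).ravel()
    q=R@np.asarray(P,float)+t;u=q[:2]/q[2];u=u*(1+f["k1"]*(u@u));K=f["intrinsics"]
    return np.array([K[0,0]*u[0]+K[0,2],K[1,1]*u[1]+K[1,2]])
E
python3 - <<'E'
import pickle,cv2
from h import *
d=pickle.load(open("f0.pkl","rb"))
for n,(x,y,w,h,s) in dict(top=(180,160,190,142,4),scene=(205,170,150,142,4)).items():
    c=d[n]["pixels"][y:y+h,x:x+w]; cv2.imwrite(f"pics/{n}0z.png",cv2.resize(c,None,fx=s,fy=s,interpolation=cv2.INTER_CUBIC))
f=d["top"]
for p in [(280,243),(213,287),(258,178)]: print(onz(f,p,0.008))
E
```

```text
[ 5.27645983e-01 -4.49795827e-04  8.00000000e-03]
[0.44089225 0.1372003  0.008     ]
[0.66510338 0.04309474 0.008     ]
```

View pics/top0z.png

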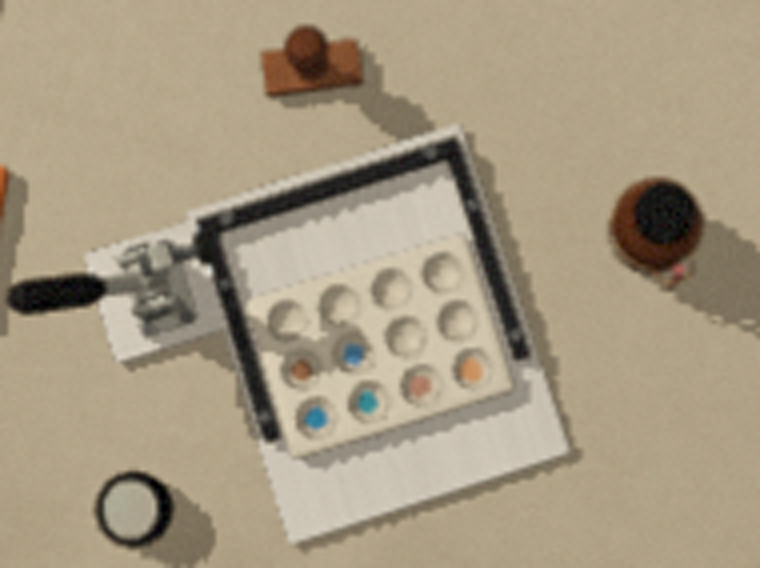

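View pics/scene0z.png

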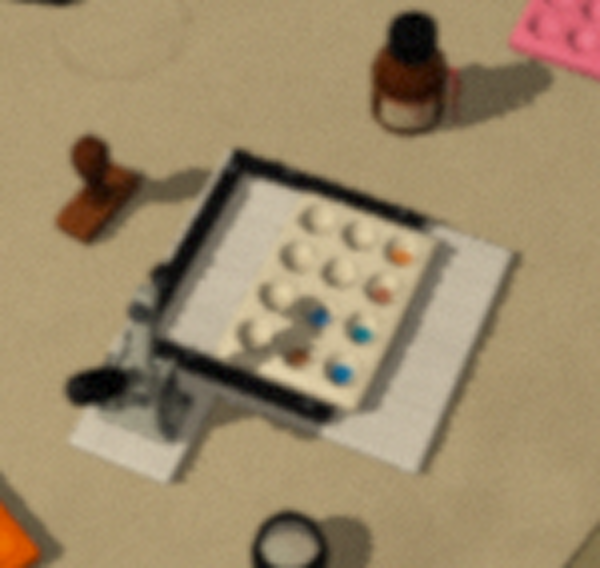

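```bash
cat > fit.py <<'E'
import pickle
from h import *
d=pickle.load(open("f0.pkl","rb"))
off=dict(top=(180,160),scene=(205,170))
def Z(n,p): return ((p[0]+.5)/4-.5+off[n][0],(p[1]+.5)/4-.5+off[n][1])
obs=[("top",(293,544),(-90,75,8)),("top",(573,453),(-90,-75,8)),("top",(460,127),(90,-75,8)),
("top",(277,438),(-37,62,18)),("top",(515,359),(-37,-62,18)),
("scene",(420,472),(-90,75,8)),("scene",(517,256),(-90,-75,8))]
def fit(o):
    W=np.array([onz(d[n],Z(n,p),m[2]/1e3)[:2] for n,p,m in o]);M=np.array([m[:2] for *_,m in o])/1e3
    wc,mc=W.mean(0),M.mean(0);H=(M-mc).T@(W-wc)
    th=np.arctan2(H[0,1]-H[1,0],H[0,0]+H[1,1]);R=np.array([[np.cos(th),-np.sin(th)],[np.sin(th),np.cos(th)]])
    t=wc-R@mc;return th,t,R,(W-(M@R.T+t))*1e3
if __name__=="__main__":
    for o in (obs[:5],obs):
        th,t,R,r=fit(o);print(th,t);print(r.round(1))
    th,t,R,r=fit(obs)
    w=lambda m:np.r_[R@np.array(m[:2])/1e3+t,m[2]/1e3]
    for n in off:
        im=d[n]["pixels"].copy();im=cv2.resize(im,None,fx=4,fy=4,interpolation=cv2.INTER_CUBIC)
        for m in [(55,153.3,115),(55,100,45),(72.5,0,20),(72.5,62,20),(72.5,-62,20),(-37,62,18),(-37,-62,18),(-90,75,8),(-90,-75,8),(90,-75,8),(90,75,8),(82.5,75,20)]:
            q=(proj(d[n],w(m))+.5)*4-.5;cv2.circle(im,tuple(int(v) for v in q.round()),3,(0,0,255),-1)
        x,y=off[n];cv2.imwrite(f"pics/{n}_fit.png",im[y*4:y*4+568,x*4:x*4+(760 if n=="top" else 600)])
    for p in [(293,458),(513,390),(250,300),(465,238)]:
        q=onz(d["top"],Z("top",p),.021)[:2];print("plate corner fix",(R.T@(q-t)*1e3).round(1))
    for nm,p,z in [("loupe",(134,510),.026),("stamp",(312,68),.02),("bottle",(666,212),.077)]:
        q=onz(d["top"],Z("top",p),z)[:2];print(nm,q.round(3),(R.T@(q-t)*1e3).round(1))
E
python3 fit.py
```

```text
0.29683430283024764 [0.5290199  0.01243746]
[[ 1.3 -1.5]
 [ 0.2 -0.5]
 [-2.3 -0.1]
 [-0.1  2.1]
 [ 0.9 -0. ]]
0.2930629418031724 [0.52832773 0.01258466]
[[ 1.9 -2.1]
 [ 1.3 -0.9]
 [-1.5  0.2]
 [ 0.4  1.8]
 [ 1.8 -0.2]
 [-0.9 -0.7]
 [-3.   2. ]]
plate corner fix [-48.2  58.7]
plate corner fix [-49.9 -56.7]
plate corner fix [34.3 55.7]
plate corner fix [ 30.7 -57.8]
loupe [0.441 0.134] [-48.8 141.5]
stamp [0.665 0.043] [139.9 -10.4]
bottle [ 0.577 -0.129] [   5.6 -150. ]
```

View pics/top_fit.png

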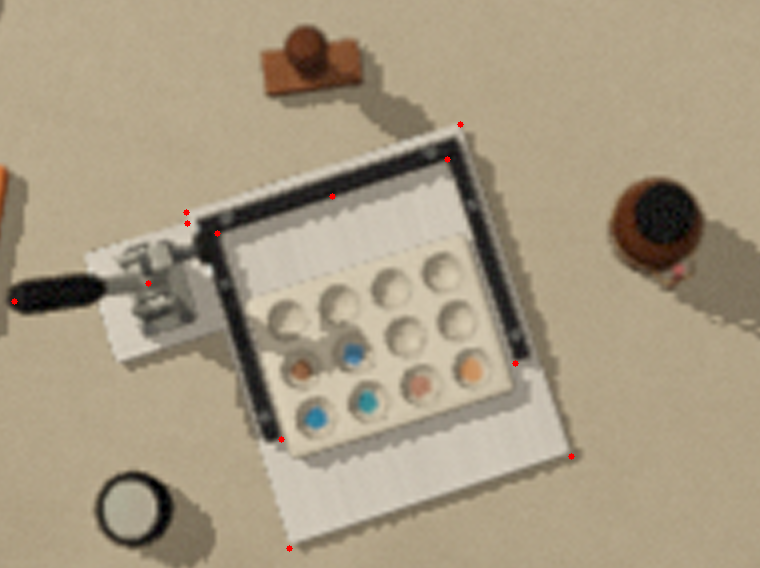

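View pics/scene_fit.png

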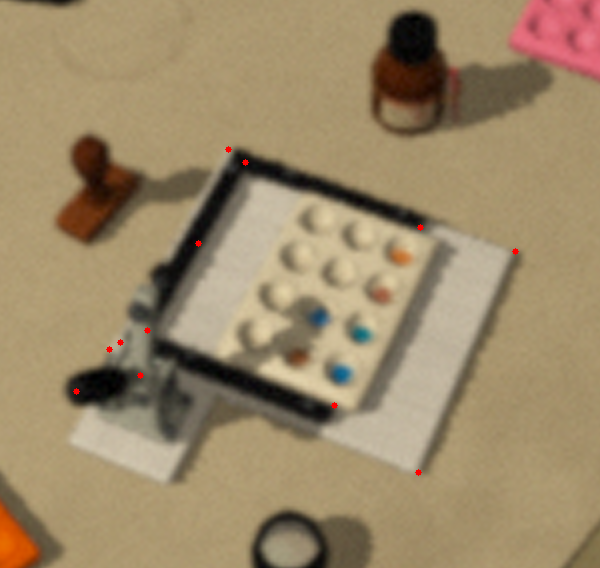

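Both views agree on the fixture: about (0.528, 0.0126), yaw 0.293. The plate's near edge is at fixture x ≈ -49, so it is about 36 mm short. I'll push it with closed fingers, with the jaw axis along fixture y.

```bash
cat > go.py <<'E'
from plant import bot,eoat,cams,order
import numpy as np,cv2,pickle,fit
th,t,R,_=fit.fit(fit.obs)
w=lambda x,y,z:list(np.r_[R@np.array([x,y])/1e3+t,z/1e3])
def fx(p): return np.r_[R.T@(np.array(p[:2])-t)*1e3,p[2]*1e3].round(1)
def st(l=""):
    s=bot.get_state();print(l,round(s["t"],2),fx(s["position"]),"F",np.r_[R.T@s["ft_force"][:2],s["ft_force"][2]].round(2),"gap",round(s["finger_gap"],4))
def snap(tag):
    d={}
    for n in("scene","top"):
        f=cams.grab_frame(n);d[n]=f;x,y=fit.off[n];ww=190 if n=="top" else 150
        cv2.imwrite(f"pics/{n}_{tag}.png",cv2.resize(f["pixels"][y:y+142,x:x+ww],None,fx=4,fy=4,interpolation=cv2.INTER_CUBIC))
    pickle.dump(d,open(f"f_{tag}.pkl","wb"))
E
python3 - <<'E'
from go import *
eoat.close_gripper(5);st("closed")
ori=[np.pi,0,th-np.pi/2]
bot.move_pose(w(-85,0,200),ori);st("above")
bot.servo_line(w(-85,0,14),v=0.12);st("down")
r=bot.servo_line(w(-62,0,14),v=0.06,stop_force=6);st(f"near {r}")
snap("pre")
E
```

```text
closed 1.55 [-235.3  617.4  185.1] F [-0.15 -0.54  0.68] gap 0.0005
above 3.82 [-84.8   0.5 200. ] F [ 0.36 -0.2  -0.07] gap 0.0004
down 5.52 [-84.7  -0.1  14.5] F [-0.26  0.81 -0.13] gap 0.0003
near False 6.05 [-62.    0.1  13.9] F [-0.14  0.05 -0.62] gap 0.0005
```

Run:
```python
from go import *
for x in (-45,-30,-24):
    r=bot.servo_line(w(x,0,14),v=0.04,stop_force=10);st(f"{x} {r}")
    if r:break
if not r:
    r=bot.servo_line(w(-12,0,14),v=0.02,stop_force=10);st(f"final {r}")
bot.pause(.2);st("hold");snap("home")
```

```text
-45 False 6.72 [-45.    0.1  13.9] F [-0.37 -0.95 -0.09] gap 0.0005
-30 False 7.25 [-30.    0.1  13.9] F [-0.53  0.19 -0.07] gap 0.0002
-24 False 7.55 [-23.8  -0.   14. ] F [0.07 0.53 0.25] gap 0.0004
final False 8.3 [-12.1   0.   13.9] F [-0.47  0.62  0.22] gap 0.0005
hold 8.5 [-12.1  -0.   14. ] F [-1.13  0.35  0.01] gap 0.0004
```

View pics/scene_home.png

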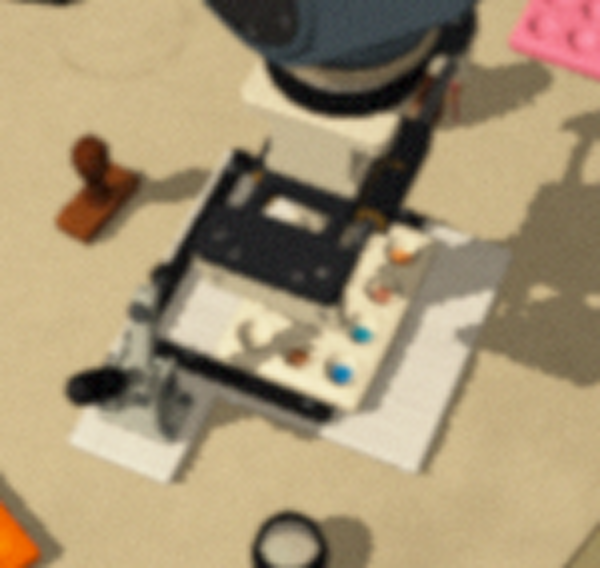

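View pics/top_home.png

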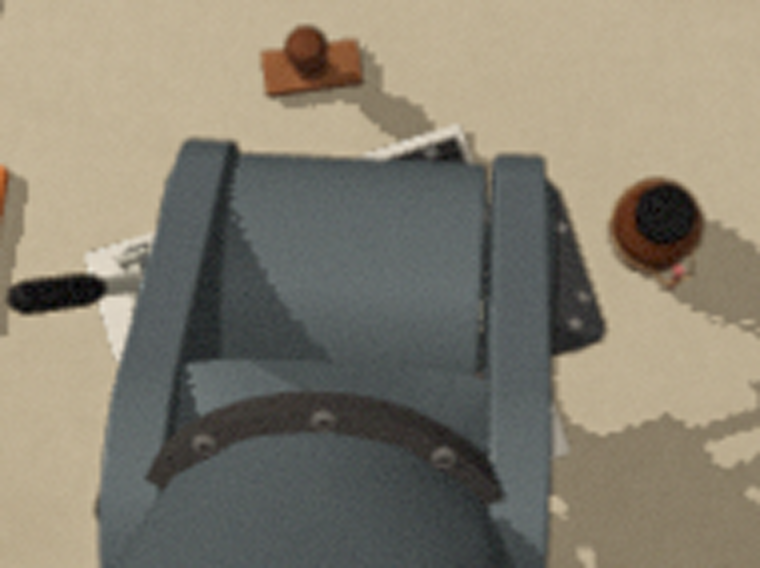

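The plate looks unmoved in the scene view: its lower corner is at crop px (352,411), the same as before. The reported TCP should already be inside it, so I'll check where the fingertip really is.

Run:
```python
from go import *
import h
for tag,x in(("pre",-62),("home",-12.1)):
    d=pickle.load(open(f"f_{tag}.pkl","rb"))
    f=d["scene"];print("campos",h.ray(f,(280,210))[0], "t diff",f["tvec"]-fit.d["scene"]["tvec"])
    im=cv2.resize(f["pixels"],None,fx=4,fy=4,interpolation=cv2.INTER_CUBIC)
    for z,c in((14,(0,0,255)),(98,(0,255,0))):
        for y in(-17,0,17):
            q=(h.proj(f,w(x,y,z))+.5)*4-.5;cv2.circle(im,tuple(int(v) for v in q),4,c,-1)
    cv2.imwrite(f"pics/scene_tcp_{tag}.png",im[100*4:100*4+600,190*4:190*4+800])
s=bot.get_state();print(s["joint_pos"],s["eef_rot"],s["position"],s["t"])
```

```text
campos [0.20750258 0.39741363 0.80238736] t diff [0. 0. 0.]
campos [0.20750258 0.39741363 0.80238736] t diff [0. 0. 0.]
[-7.24798607e-02  5.40292191e-01  1.86421718e+00 -1.22372784e-05
  7.37086171e-01  1.20531264e+00] [ 3.14158701e+00 -6.64869119e-06 -1.27778344e+00] [0.51679872 0.00909661 0.0140143 ] 8.6
```

View pics/scene_tcp_home.png

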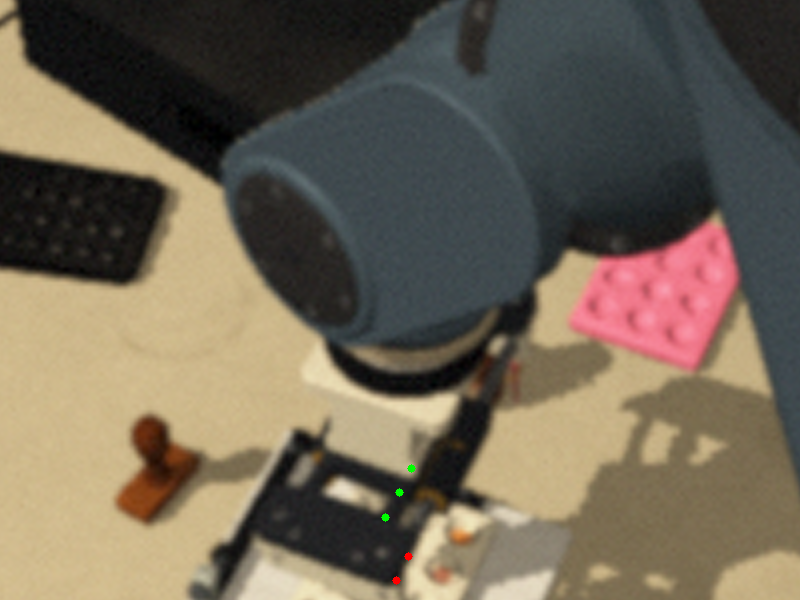

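View pics/scene_tcp_pre.png

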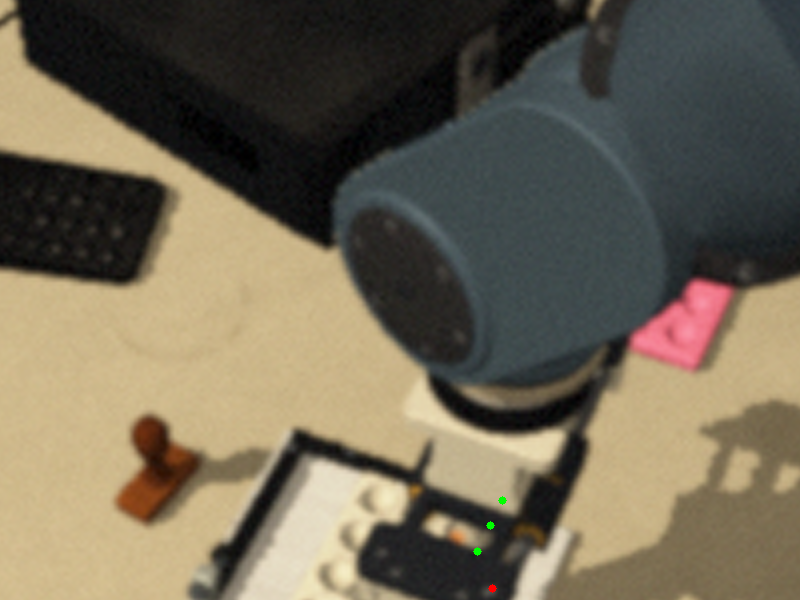

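Run:
```python
import pickle,cv2
for tag in("pre","home"):
    f=pickle.load(open(f"f_{tag}.pkl","rb"))["scene"]["pixels"]
    cv2.imwrite(f"pics/full_{tag}.png",cv2.resize(f[160:300,220:360],None,fx=4.2,fy=4.2,interpolation=cv2.INTER_CUBIC))
```

```text
(no output)
```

View pics/full_pre.png

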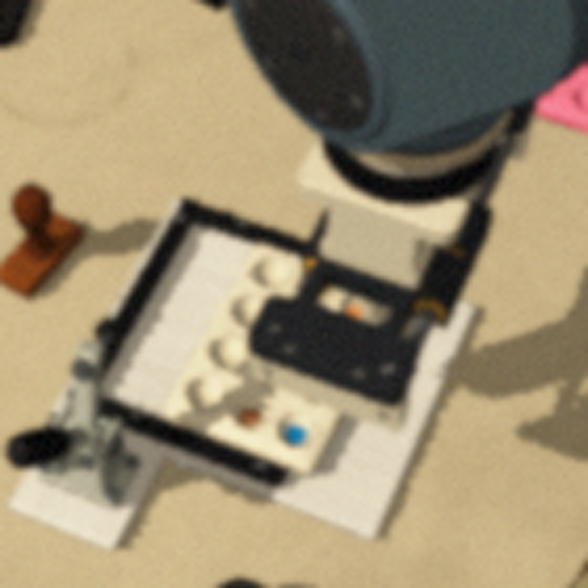

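View pics/full_home.png

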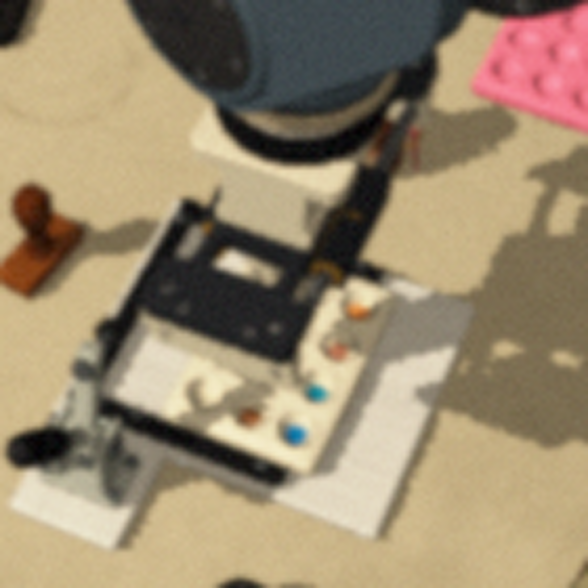

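Run:
```python
from go import *
import h
f=pickle.load(open("f_home.pkl","rb"))["scene"]
im=cv2.resize(f["pixels"],None,fx=4.2,fy=4.2,interpolation=cv2.INTER_CUBIC)
P=lambda *m:tuple(int(v) for v in ((h.proj(f,w(*m))+.5)*4.2-.5))
x0=-12.1
def box(a,b,c,e,z0,z1,col):
    for z in(z0,z1):
        cv2.polylines(im,[np.array([P(x0+a,c,z),P(x0+b,c,z),P(x0+b,e,z),P(x0+a,e,z)])],True,col,1)
    for x in(a,b):
        for y in(c,e): cv2.line(im,P(x0+x,y,z0),P(x0+x,y,z1),col,1)
box(-37.5,37.5,-94,94,98,130,(0,255,0))
box(-7.5,7.5,-17.5,17.5,14,98,(0,0,255))
cv2.imwrite("pics/box.png",im[130*4:130*4+600,200*4:200*4+700])
```

```text
(no output)
```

View pics/box.png

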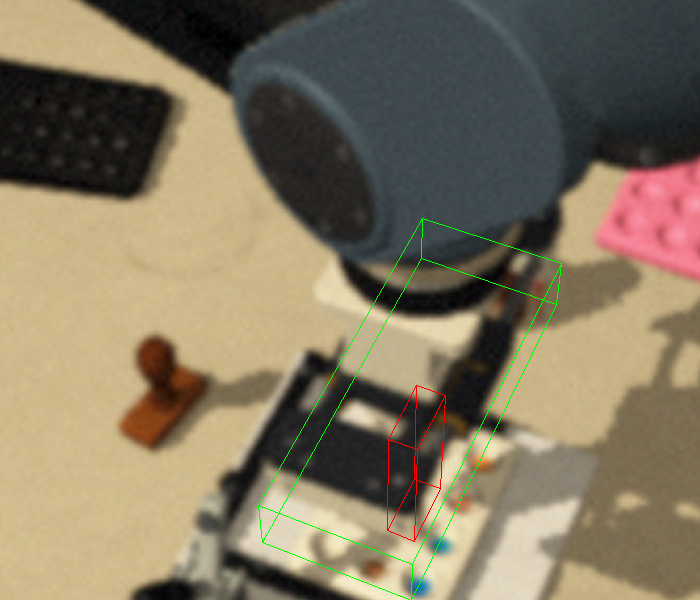

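The images and force readings show no contact with the plate: it hasn't moved, and the gripper looks higher or shifted compared with my projection. I'll go straight up, then pull back over bare desk and look at the fingers.

Run:
```python
from go import *
bot.servo_line(w(-12,0,70),v=0.15);st()
bot.servo_line(w(-100,-140,70),v=0.25);st()
d={}
for n in("scene","top"):
    f=cams.grab_frame(n);d[n]=f
    cv2.imwrite(f"pics/{n}_off.png",f["pixels"])
pickle.dump(d,open("f_off.pkl","wb"))
im=cv2.resize(d["scene"]["pixels"][60:320,220:520],None,fx=2.3,fy=2.3,interpolation=cv2.INTER_CUBIC)
cv2.imwrite("pics/scene_off_z.png",im)
```

```text
9.12 [-12.2   0.1  69.6] F [0.18 0.54 0.  ] gap -0.0001
 9.93 [-100.  -139.3   69.5] F [ 0.49  0.21 -0.9 ] gap 0.0004
```

View pics/scene_off_z.png

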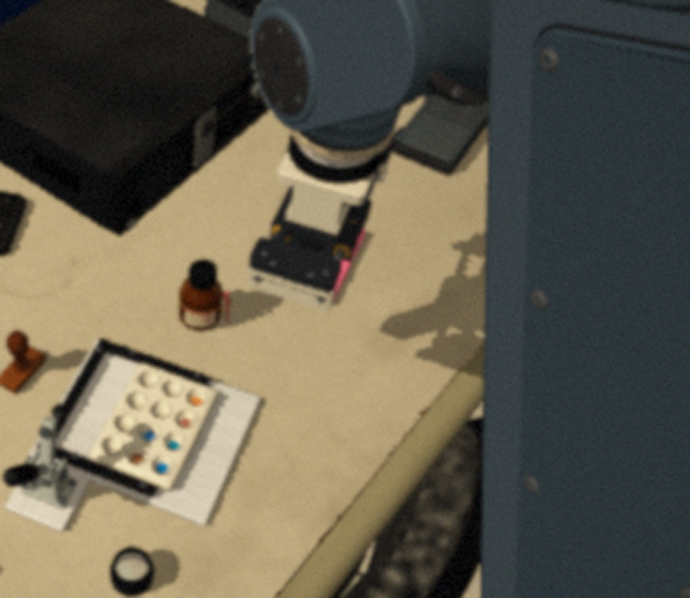

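View pics/top_off.png

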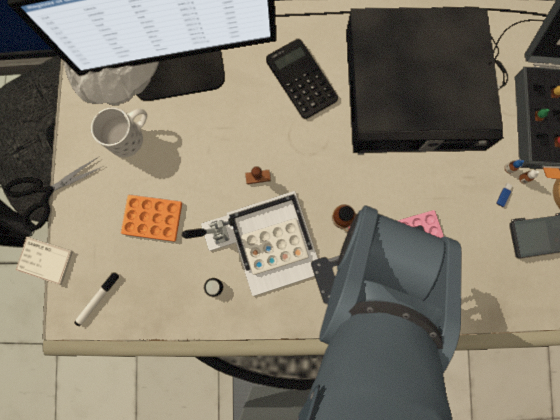

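Run:
```python
from go import *
import h
d=pickle.load(open("f_off.pkl","rb"))
x0,y0,zt=-100,-139.3,69.5
for n in("scene","top"):
    f=d[n];s=4
    im=cv2.resize(f["pixels"],None,fx=s,fy=s,interpolation=cv2.INTER_CUBIC)
    P=lambda *m:tuple(int(v) for v in ((h.proj(f,w(*m))+.5)*s-.5))
    def box(a,b,c,e,z0,z1,col):
        for z in(z0,z1):
            cv2.polylines(im,[np.array([P(x0+a,y0+c,zt+z),P(x0+b,y0+c,zt+z),P(x0+b,y0+e,zt+z),P(x0+a,y0+e,zt+z)])],True,col,1)
        for x in(a,b):
            for y in(c,e): cv2.line(im,P(x0+x,y0+y,zt+z0),P(x0+x,y0+y,zt+z1),col,1)
    box(-37.5,37.5,-94,94,84,120,(0,255,0))
    box(-7.5,7.5,-17.5,17.5,0,84,(0,0,255))
    c=P(x0,y0,zt+60);x,y=max(0,c[0]-350),max(0,c[1]-300)
    cv2.imwrite(f"pics/box_{n}.png",im[y:y+600,x:x+700])
```

```text
(no output)
```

View pics/box_scene.png

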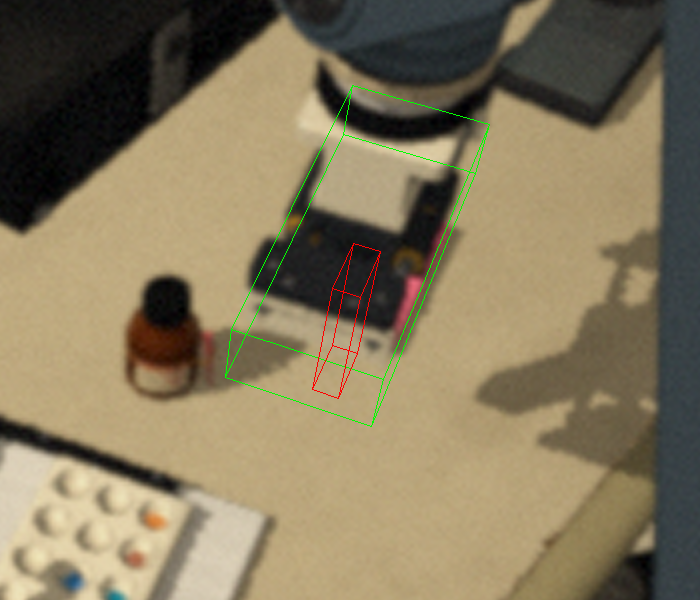

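View pics/box_top.png

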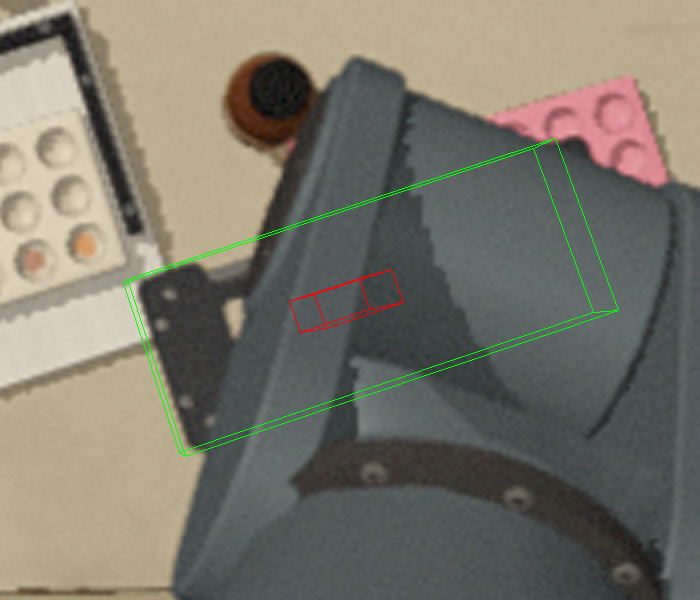

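Run:
```python
from go import *
import h
d=pickle.load(open("f_off.pkl","rb"))
x0,y0,zt=-100,-139.3,69.5
off={}
for n in("scene","top"):
    f=d[n];c=((h.proj(f,w(x0,y0,zt+60))+.5)*4-.5).astype(int);off[n]=(max(0,c[0]-350),max(0,c[1]-300))
print(h.ray(d["top"],(280,210))[0])
def tri(a,b):
    r=[h.ray(d[n],((p[0]+off[n][0]+.5)/4-.5,(p[1]+off[n][1]+.5)/4-.5)) for n,p in(("scene",a),("top",b))]
    A=np.c_[r[0][1],-r[1][1]];s=np.linalg.lstsq(A,r[1][0]-r[0][0],rcond=None)[0]
    p=r[0][0]+s[0]*r[0][1];q=r[1][0]+s[1]*r[1][1];return fx((p+q)/2),np.linalg.norm(p-q)*1e3
print(tri((250,287),(140,287)));print(tri((393,327),(192,452)))
print(tri((285,285),(168,292)))
```

```text
[ 0.44554106 -0.01662055  0.94559125]
(array([-68. , -47.5, 220.4]), np.float64(0.35198352058863))
(array([-135.2,  -46.3,  225.4]), np.float64(1.6226753462289636))
(array([-77.3, -58.6, 215.7]), np.float64(8.772304541827))
```

The two views put the gripper's underside about 40 mm higher than the reported TCP height implies; x and y agree. I'll measure this directly by touching down gently on bare desk.

Run:
```python
from go import *
r=bot.servo_line(w(-100,-140,3),v=0.06,stop_force=4);st(f"a {r}")
d={}
f=cams.grab_frame("scene");pickle.dump(f,open("f_low.pkl","wb"))
cv2.imwrite("pics/scene_low.png",cv2.resize(f["pixels"][100:250,290:440],None,fx=4,fy=4,interpolation=cv2.INTER_CUBIC))
```

```text
a False 11.3 [ -99.8 -140.2    3.3] F [-0.13 -0.61 -0.12] gap 0.0005
```

View pics/scene_low.png

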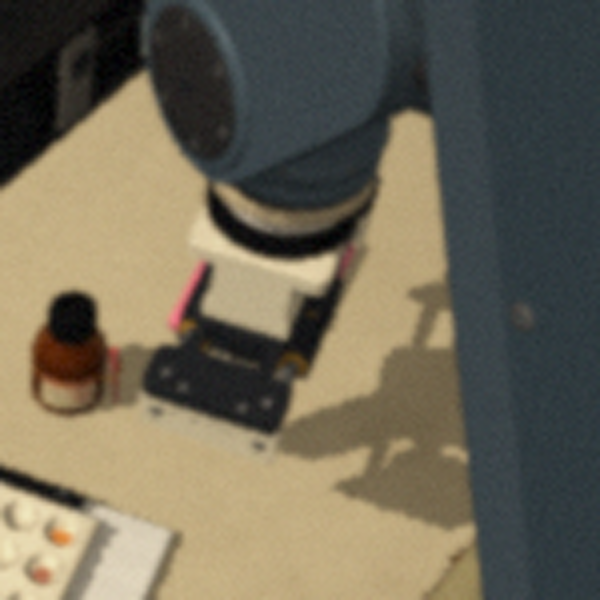

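There's still no contact at a reported z of 3 mm, and the shadow lies well away from the gripper. I'll keep probing slowly below a reported zero.

Run:
```python
from go import *
try:
    r=bot.servo_line(w(-100,-140,-60),v=0.04,stop_force=4);st(f"a {r}")
except Exception as e: print(type(e),e)
bot.pause(.1);st()
f=cams.grab_frame("scene");pickle.dump(f,open("f_low2.pkl","wb"))
cv2.imwrite("pics/scene_low2.png",cv2.resize(f["pixels"][100:250,290:440],None,fx=4,fy=4,interpolation=cv2.INTER_CUBIC))
```

```text
a True 12.29 [-100.1 -139.9  -33.2] F [-0.99  1.21  7.08] gap 0.0002
 12.39 [-100.1 -139.9  -33.2] F [-1.79  1.02  7.12] gap 0.0005
```

View pics/scene_low2.png

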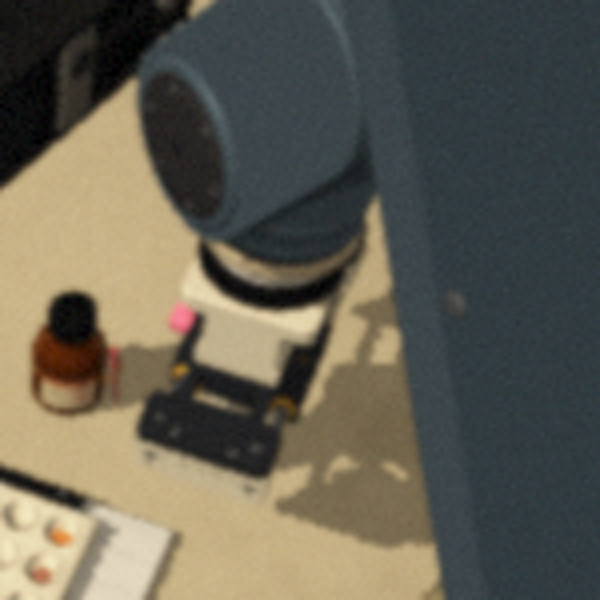

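Contact came at a reported z = -33 mm, so the true tip height is the reported value plus about 33 mm. I'll correct every height by that amount and redo the push.

```bash
cat >> go.py <<'E'
OFF=33
wt=lambda x,y,z:w(x,y,z-OFF)
E
python3 - <<'E'
from go import *
bot.servo_line(wt(-100,-140,60),v=0.15)
bot.servo_line(wt(-85,0,60),v=0.2)
r=bot.servo_line(wt(-85,0,14),v=0.08,stop_force=4);st(f"down {r}")
assert not r
r=bot.servo_line(wt(-40,0,14),v=0.05,stop_force=8);st(f"push {r}")
f=cams.grab_frame("scene");cv2.imwrite("pics/p1.png",cv2.resize(f["pixels"][170:312,205:355],None,fx=4,fy=4,interpolation=cv2.INTER_CUBIC))
E
```

```text
down False 14.57 [-84.8  -0.2 -18.8] F [-0.43  0.19  0.67] gap 0.0006
push False 15.62 [-40.  -0. -19.] F [-0.06 -0.47  0.2 ] gap 0.0004
```

View pics/p1.png

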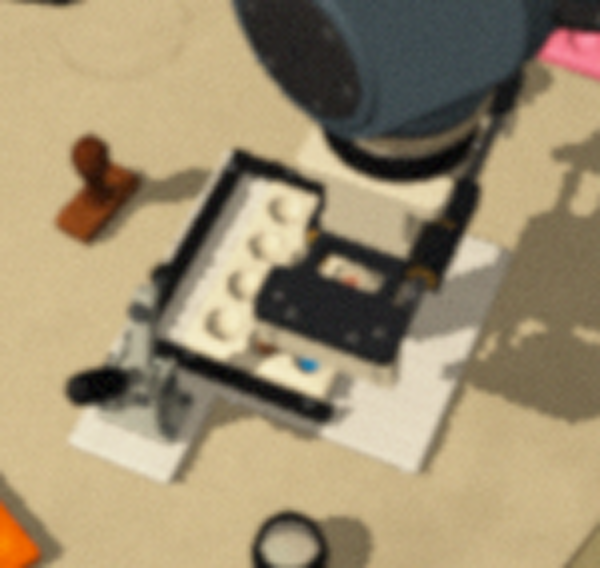

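The plate is now moving: its left-edge well went from about (257,332) to (222,322), still flat. I'll carry on to the stop.

Run:
```python
from go import *
r=bot.servo_line(wt(-26,0,14),v=0.04,stop_force=8);st(f"push {r}")
if not r:
    r=bot.servo_line(wt(-10,0,14),v=0.02,stop_force=10);st(f"final {r}")
bot.pause(.15);st("hold")
f=cams.grab_frame("scene");cv2.imwrite("pics/p2.png",cv2.resize(f["pixels"][170:312,205:355],None,fx=4,fy=4,interpolation=cv2.INTER_CUBIC))
```

```text
push False 16.17 [-25.8   0.  -19. ] F [-0.52 -0.16 -1.44] gap 0.0007
final True 16.64 [-20.2   0.2 -19.4] F [-0.81 -0.23 -0.13] gap 0.0002
hold 16.79 [-20.3   0.3 -19.5] F [ 1.15 -0.    0.46] gap 0.0006
```

View pics/p2.png

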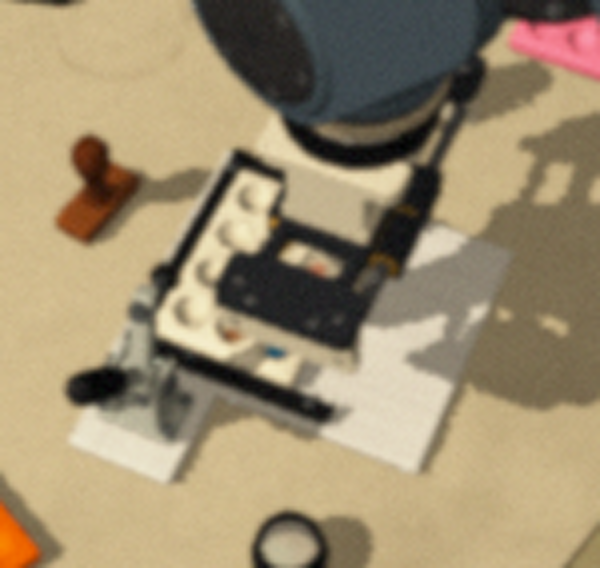

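It stopped at fixture x = -20.2, where about -20 was expected. I'll press once more to make sure it's seated, then back off, look, and move outside the handle.

Run:
```python
from go import *
r=bot.servo_line(wt(-12,0,14),v=0.015,stop_force=8);st(f"again {r}")
bot.servo_line(wt(-60,0,14),v=0.15)
bot.servo_line(wt(-85,0,150),v=0.25);st("up")
ori=[np.pi,0,th]
bot.move_pose(wt(20,230,190),ori);st("side")
snap("seat")
```

```text
again True 17.12 [-20.4   0.5 -19.8] F [-0.63  0.53  0.25] gap 0.0003
up 18.23 [-8.490e+01  1.000e-01  1.163e+02] F [-0.46 -1.1   0.11] gap 0.0005
side 19.23 [ 19.5 229.4 155.8] F [-0.55  1.54  0.4 ] gap 0.0005
```

View pics/top_seat.png

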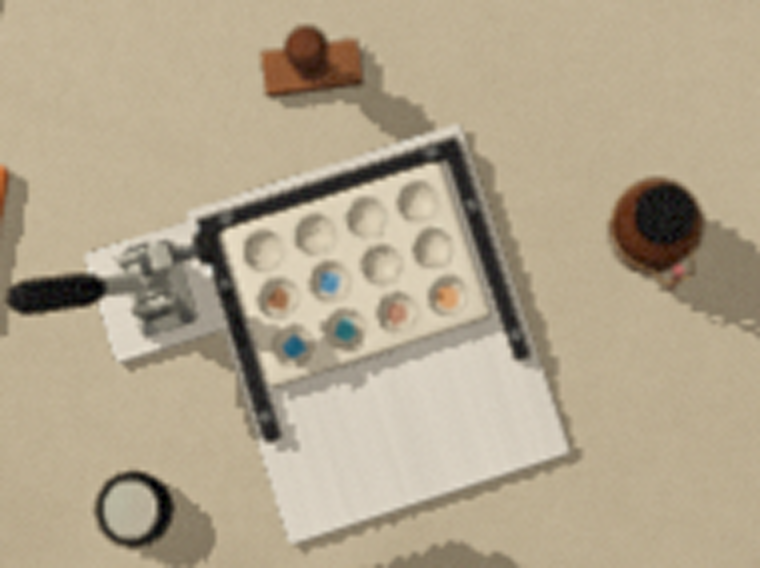

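View pics/scene_seat.png

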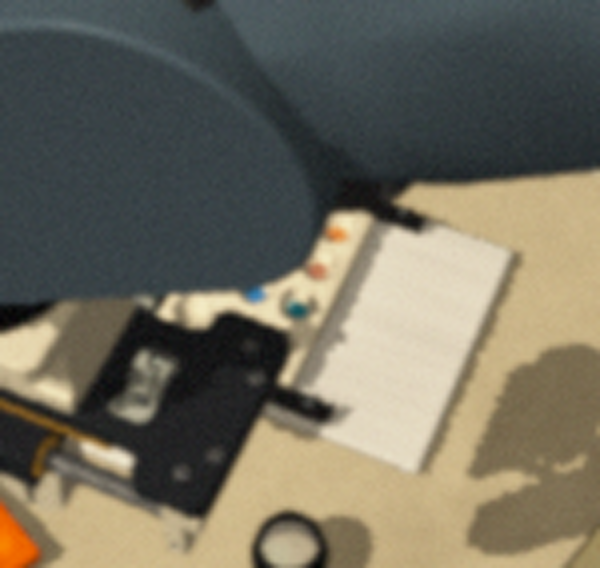

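The top view shows the plate's far edge against the stop, from crop px (225,228) to (442,166). The near edge is straight from (275,387) to (492,318), and the bystanders haven't moved. Next is the handle.

Run:
```python
from go import *
import h
f=pickle.load(open("f_seat.pkl","rb"))["top"]
for p in[(275,387),(492,318),(225,228),(442,166)]: print(fx(h.onz(f,fit.Z("top",p),.021)))
bot.servo_line(wt(55,205,170),v=0.15)
r=bot.servo_line(wt(55,205,94),v=0.15,stop_force=8);st(f"low {r}")
assert not r
for y in(160,140,120,112):
    r=bot.servo_line(wt(55,y,94),v=0.08,stop_force=20);st(f"{y} {r}")
    if r:break
snap("mid")
```

```text
[-11.6  56.7  21. ]
[-12.2 -58.1  21. ]
[73.6 57.  21. ]
[ 69.7 -58.3  21. ]
low False 20.46 [ 55.4 205.2  61.9] F [ 0.39 -0.15 -0.48] gap 0.0008
160 False 21.17 [ 55.5 159.4  61.4] F [1.73 3.51 1.15] gap 0.0005
140 False 21.57 [ 55.  139.7  60.9] F [ 0.77  1.63 -0.08] gap 0.0002
120 False 21.97 [ 54.7 119.5  60.8] F [-0.29 -0.3  -0.62] gap 0.0003
112 False 22.22 [ 54.9 111.7  60.9] F [ 0.   -0.51 -0.99] gap 0.0004
```

View pics/top_mid.png

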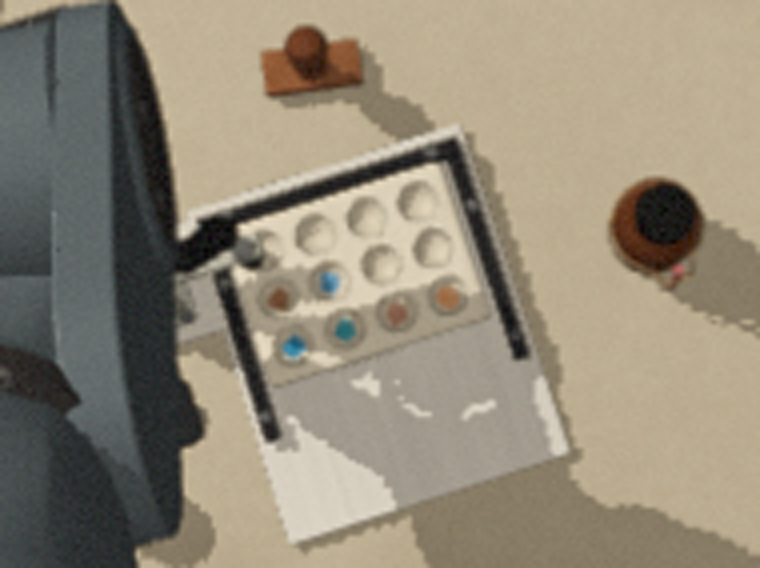

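View pics/scene_mid.png

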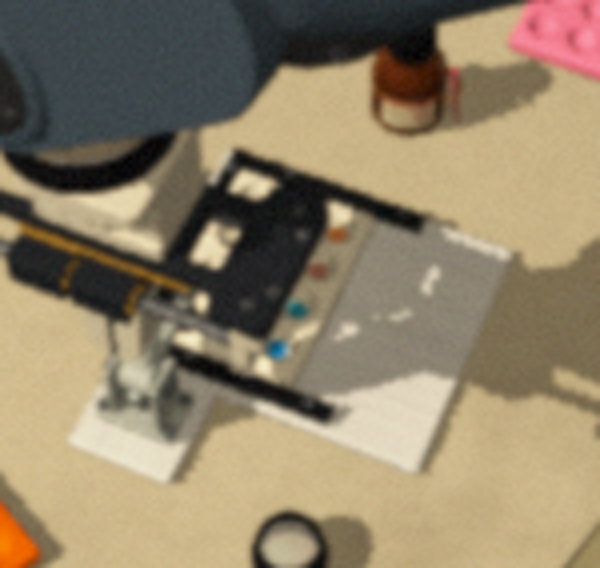

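The clamp has snapped over: the handle now leans inward at crop px (210,243) and the foot is on the plate at (248,252). I'll retreat outward and up, then check.

Run:
```python
from go import *
bot.servo_line(wt(55,205,94),v=0.2)
bot.servo_line(wt(40,230,230),v=0.25);st()
bot.move_j([1.257, 0.351, 1.652, 0, 1.139, -0.085]);bot.pause(.3);st("park")
snap("end")
```

```text
23.64 [ 39.5 229.2 195.8] F [ 0.3  -0.79 -0.53] gap 0.0003
park 25.68 [-234.8  617.   184.9] F [-0.05 -1.22  0.09] gap 0.0007
```

View pics/top_end.png

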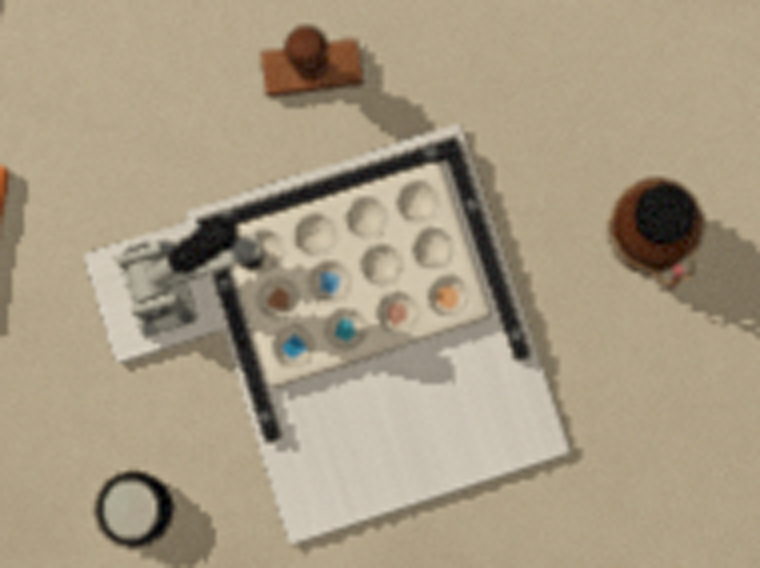

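View pics/scene_end.png

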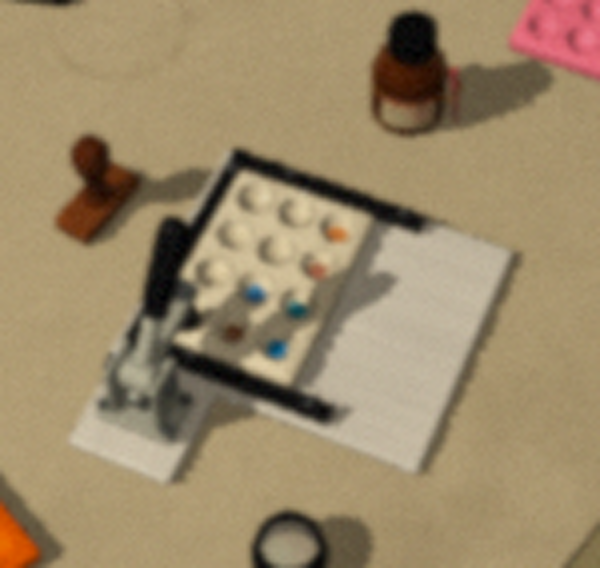

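The plate is home against the stop, the handle leans inward with the foot on the plate at (248,252), and the stamp, bottle and loupe sit at the same pixels as at the start. I'll check the numbers quickly and hand in.

Run:
```python
from go import *
import h
d=pickle.load(open("f_end.pkl","rb"))
for n in d:
    for m in[(55,49,116.6),(55,50,21)]:
        q=h.proj(d[n],w(*m));print(n,m,((q-np.array(fit.off[n])+.5)*4-.5).round())
    a=fit.d[n]["pixels"].astype(int);b=d[n]["pixels"].astype(int)
    D=(abs(a-b).max(2)>60).astype(np.uint8);c,_,s,_=cv2.connectedComponentsWithStats(D)
    print(n,[tuple(v) for v in s[1:] if v[4]>8])
order.job_done();st("done")
```

```text
scene (55, 49, 116.6) [177. 220.]
scene (55, 50, 21) [186. 323.]
scene [(np.int32(250), np.int32(212), np.int32(20), np.int32(28), np.int32(128)), (np.int32(275), np.int32(221), np.int32(3), np.int32(5), np.int32(10)), (np.int32(242), np.int32(224), np.int32(10), np.int32(14), np.int32(84)), (np.int32(285), np.int32(224), np.int32(5), np.int32(6), np.int32(16)), (np.int32(278), np.int32(224), np.int32(25), np.int32(43), np.int32(252)), (np.int32(270), np.int32(230), np.int32(3), np.int32(5), np.int32(11)), (np.int32(302), np.int32(231), np.int32(6), np.int32(5), np.int32(19)), (np.int32(295), np.int32(231), np.int32(23), np.int32(42), np.int32(184)), (np.int32(241), np.int32(239), np.int32(4), np.int32(8), np.int32(20)), (np.int32(300), np.int32(238), np.int32(4), np.int32(4), np.int32(12)), (np.int32(248), np.int32(240), np.int32(22), np.int32(19), np.int32(185)), (np.int32(269), np.int32(243), np.int32(17), np.int32(18), np.int32(113)), (np.int32(237), np.int32(251), np.int32(3), np.int32(6), np.int32(11)), (np.int32(292), np.int32(251), np.int32(6), np.int32(5), np.int32(22)), (np
[... 1342 characters left out ...]
 np.int32(7), np.int32(22)), (np.int32(250), np.int32(241), np.int32(11), np.int32(13), np.int32(67)), (np.int32(266), np.int32(247), np.int32(5), np.int32(4), np.int32(14)), (np.int32(271), np.int32(247), np.int32(7), np.int32(5), np.int32(15)), (np.int32(294), np.int32(248), np.int32(6), np.int32(8), np.int32(37)), (np.int32(280), np.int32(255), np.int32(7), np.int32(5), np.int32(22)), (np.int32(267), np.int32(256), np.int32(8), np.int32(8), np.int32(45)), (np.int32(254), np.int32(260), np.int32(8), np.int32(9), np.int32(48)), (np.int32(268), np.int32(268), np.int32(8), np.int32(3), np.int32(10))]
the job is handed in; nothing more can be done
the job is handed in; nothing more can be done
```

The plate is home against the end stop, and the clamp has snapped down with its foot on the plate. I handed the job in with the arm parked clear, at about 26 s on the robot's clock.

**What went wrong first:** the first push missed. The pictures showed the plate had not moved. A light touch on bare desk (about 7 N) showed the fingertips are really about 33 mm higher than the robot reports. With that correction I pushed the plate again with closed fingertips, then pushed the handle over from its outer side.

**Last checks:**
- **Plate:** the finger met firm resistance twice, at fixture x = -20.2 and -20.4 mm (about -20 expected). In the picture, the near edge was at -11.6 and -12.2 mm, against -12.5 when fully home. The far edge read +73.6 and +69.7 mm against the stop at +72.5. That 4 mm left-to-right difference disagrees with the straight near edge; I put it down to reading the pixels beside the dark stop.
- **Clamp:** the handle tip and foot appear where the clamped position predicts, within about 2 pixels, in the top view. The scene view agrees for the handle; the foot is partly hidden there. I judged the foot's pressure only from the clamp's position.
- **Bystanders:** comparing pictures from before and after shows changes only at the plate, the clamp and their shadows. The bottle, stamp and loupe have not moved.

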